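Click the loaded slide chamber shut

TASK

One of the two slide chambers on the bench has a tray of glass slides in its well; the other is empty. Slide the loaded chamber's cover shut along its rails until its springy tab has clicked past the ledge and the cover is home, then let go. Leave the empty chamber's cover as it is.

Things in the scene. Friction and masses are not known exactly. Their poses are not given: they have to be found in the camera images.
- cover_loaded (a joint): How far the loaded chamber's black cover is open (m): 0 = home, 0.082 = fully open, starts 0.045 to 0.075. Captured on rails, friction 1.5 N, stays where left. At 0.026 the bump under the grey springy tab on its leading edge meets a steel ledge; about 6 N in all lifts it over the crest (0.016); it drops behind by 0.007. Chamber: fixed, 245 x 122 mm, rails 68 mm high, white slide tray in its well.
- rib_loaded (a point): Centre of the top of the upright grip rib in the middle of the loaded chamber's cover (110 x 92 mm, flat top 64 mm above the bench). Rib: 12 mm thick along the slide, 50 mm wide across it, top 95 mm above the bench; flat cover on both sides. Moves with the cover. x axis = closing direction, level, away from the robot within 17 degrees; z up.
- cover_empty (a joint): The same for the cover of the identical chamber whose well is empty (bare black floor); it also starts 0.045 to 0.075 open and is to be left so.
- rib_empty (a point): Centre of the top of the rib on the empty chamber's cover, same sizes and axes. Which chamber stands left and which right varies.

How it is judged:
By the outcome, as a careful person would: the job done as asked, in the order asked, and still so for the second after the job is handed in, with the robot touching nothing.
It also fails if it takes over 29 s, if anything falls off the work surface, if the arm or the gripper's body presses on something with over 40 N, if the wrist force passes 120 N, or if a joint passes its speed limit or range.

ROBOT

A 6-joint arm with a two-finger parallel gripper is mounted at the origin on the work surface. World frame = base frame: x ahead of the robot, y to its left, z up, the work surface at z = 0. Lengths are in m, angles in rad, forces in N, time in s.
With the tool pointing down it reaches from about 0.25 to 0.725 m from the base axis. Payload 4 kg.
Tool frame: the origin (TCP) lies on the front face of the gripper's body, between the roots of the fingers; the fingertips stand 73 mm ahead of it and the grasp point (between the pads) lies bot.tcp_to_grasp ahead of it (bot.tcp_to_grasp is the distance from the TCP to the grasp point, in m); z points along the fingers, y is the line along which they close (so a half turn about z gives the same grasp; the last joint's range is limited). The gripper opens to 85 mm and grips with 20 to 120 N. Pads are 22 mm wide; open, the fingers measure 114 mm over their backs; the gripper's body (76 mm by 85 mm) begins 54 mm behind the grasp point. The pads swing forward as they close: fully open they stand 13 mm farther back than shut.
Start: joints at [-1.338, 0.241, 0.005, 1.335, 0, 1.571], TCP at [0.115, -0.487, 0.304] pointing down, gripper open.
Joint ranges: [-2.72, 2.72], [-1.05, 1.87], [-1.09, 1.28], [-1.99, 2.15], [-1.42, 1.44], [-3.14, 3.14]. Speed limits (rad/s): [2.79, 2.79, 3.14, 3.14, 3.14, 3.14].

INTERFACE

Orientations are given as a unit quaternion [x, y, z, w].
In Python, from workcell import bot gives the robot as it stands.
- The arm moves only by the shell command python3 -m jog 'ROWS' [OPENING]. ROWS is JSON, one flat list of numbers, 6 for each row, row after row: the shift along the world's x, y, z scaled (see below), then the turn, a rotation vector about the world's x, y, z scaled (see below). In form: [tx, ty, tz, wx, wy, wz, tx, ty, tz, wx, wy, wz, ...]. A call has 1 to 10 rows; each row is the pose to reach, as a shift and turn from the pose commanded when the call began; what a row does not reach only later rows make up. The controller multiplies each number of a shift by 800 mm and each number of a turn by 2 rad. A row lasts 1/12 s, in which the tool goes at most 41.7 mm and 7.16 degrees, less where a joint would pass 70% of its speed; a pose out of reach is approached as far as the arm can. A call with a number of a shift or a turn outside -1 to 1 is refused whole. A call with a gripper value outside its range is refused whole. OPENING is the opening, from -1 (shut) to 1 (fully open), set as the call begins (- or left out, the last holds). The fingers move at their own pace and stop on an object; the grip force is fixed at half the most. Time passes only in rows, so rows that repeat a pose let the fingers close. It gives the time, the measured TCP pose, the force, the opening and the grip force at its end, in the units of the state.
- bot.get_obs(): the state, without advancing time (a new reading comes with each control period).
- bot.camera(name): name is "side" or "top" or "wrist"; returns (picture, depth): 420x560x3 uint8, red, green, blue; 420x560 float32, m along the optical axis (not along the pixel's ray), 0 where there is no reading.
- bot.calibration(name): a dict with "intrinsics" (3x3 intrinsics, pixels), "pose" (4x4, takes a point from camera to world coordinates). Camera axes: x right, y up, looking along -z (the intrinsics and any distortion apply to the point x, -y, -z); pixel columns grow to the right and rows downward; lengths in m; the calibration is good to about 2 mm. A picture is of the moment at which its call begins: read the wrist's pose just before it. calibration takes no time and is no camera call; for the wrist camera it gives the pose at the moment of the call.
- bot.job_done(): hands the job in; it is judged then, once.
Trained networks look in the newest picture that a camera, given by its name, has taken for a name from the list of things; names that differ only in an ending like _2 or _b are one class to them, and where a whole thing is asked for, a point or a joint stands for the part that bears it (a point fixed in the world has none). Each returns a list of dicts, best first, with "confidence" (0 to 1); they miss things now and then, are a little off and sometimes report something else, mostly with a low value. They report only what shows in the picture. A call takes as long as a camera call.
- bot.find_in(label, camera): "at" ([x, y, z] in m, in the coordinates of the camera as it stood for that picture, good to about 4 mm: the middle of the surface that is visible of it).
- bot.tip_of(label, camera): "at" ([x, y, z] in m, in the coordinates of the camera as it stood for that picture, good to about 4 mm: a listed point, or the origin of a listed thing).
The state is a dict: "clock": time; "joint_pos": joint angles; "joint_vel": joint speeds; "tau": joint torques, N m; "eef_pos": TCP position; "tool_rot": TCP orientation; "ft_force": force on the tool from outside, world axes, zero at the start; "ft_torque": the same for the moment, N m; "grip_width": finger opening in m; "grasp_force": force on a finger pad.
Only numpy, scipy, OpenCV 4.12 (cv2) and the standard library are available. Lean on these libraries where they do the work, as an engineer would, in place of code of your own. Each camera call takes 0.05 s, during which the arm holds its last target. There are 200 camera calls.

## Working session

There is one attempt and no reset: what is moved stays moved. The work goes in short steps, Python scripts to look and compute and a shell command to move; the robot and the scene stay as the last step left them, time stands still between calls to the robot, and variables do not carry over. Pictures are saved under pics/ and viewed, at most 10 in all, crops included, and the job is handed in when it is done.

```bash
mkdir -p pics
cat > h.py <<'E'
from workcell import bot
import numpy as np, cv2
def world(cam,p): return (bot.calibration(cam)["pose"]@np.r_[p,1])[:3]
E
python3 - <<'E'
from h import *
ims=[]
for c in("top","side"):
    im,d=bot.camera(c); cv2.imwrite(f"pics/{c}1.png",im[:,:,::-1]); np.save(f"{c}1.npy",d)
    for l in("rib_loaded","rib_empty"):
        for r in bot.tip_of(l,c)[:3]: print(c,l,r["confidence"],world(c,r["at"]).round(4))
o=bot.get_obs();print(o["clock"],o["eef_pos"],o["tool_rot"],bot.tcp_to_grasp)
E
```

```text
top rib_loaded 0.61 [ 0.4692 -0.1319  0.0888]
top rib_empty 0.96 [0.5264 0.1739 0.0956]
top rib_empty 0.18 [ 0.4712 -0.1322  0.093 ]
side rib_loaded 0.77 [ 0.4739 -0.1315  0.0925]
side rib_empty 0.65 [0.5289 0.1803 0.0939]
0.3 [ 0.11531237 -0.48638389  0.30357561] [ 9.93235271e-01  1.16118756e-01 -2.06128800e-05 -3.61877188e-04] 0.0539
```

View pics/top1.png

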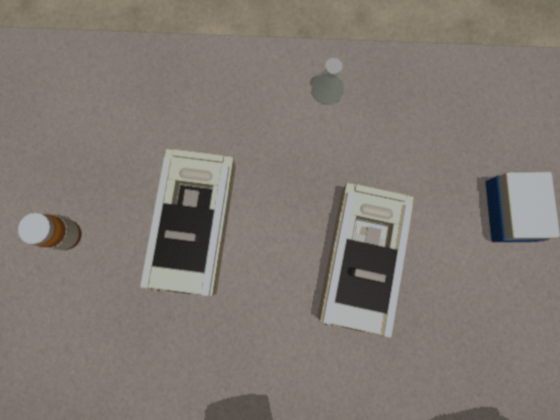

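```bash
python3 - <<'E'
from h import *
d=np.load("top1.npy"); im=cv2.imread("pics/top1.png"); c=bot.calibration("top");K=c["intrinsics"];T=c["pose"]
v,u=np.mgrid[:420,:560]
P=np.stack([(u-K[0,2])/K[0,0]*d,-(v-K[1,2])/K[1,1]*d,-d],-1)@T[:3,:3].T+T[:3,3]
for n,cx,cy in(("loaded",.47,-.13),("empty",.527,.177)):
    near=(abs(P[...,0]-cx-.03)<.2)&(abs(P[...,1]-cy)<.12)&(d>0)
    for nm,m in(("box",near&(P[...,2]>.04)&(P[...,2]<.1)),("cover",near&(im.max(2)<50)&(abs(P[...,2]-.064)<.01)),("rib",near&(P[...,2]>.082)&(P[...,2]<.11))):
        q=P[m]; 
        if len(q)>10: print(n,nm,len(q),cv2.minAreaRect((q[:,:2]*1000).astype(np.float32)),q.mean(0).round(4))
E
cat > /dev/null
```

```text
loaded box 9593 ((500.44598388671875, -137.25180053710938), (122.80711364746094, 250.55502319335938), 79.47004699707031) [ 0.4958 -0.134   0.0632]
loaded cover 1924 ((472.6513977050781, -133.06884765625), (84.64730072021484, 104.15602111816406), 79.10730743408203) [ 0.4819 -0.1384  0.0649]
loaded rib 287 ((471.20947265625, -131.77264404296875), (50.554176330566406, 14.445703506469727), 79.52372741699219) [ 0.471  -0.1306  0.0944]
empty box 9440 ((555.040283203125, 175.03201293945312), (121.60456085205078, 250.30767822265625), 84.99555206298828) [0.55   0.1745 0.0633]
empty cover 2747 ((527.8778076171875, 180.74192810058594), (86.19332122802734, 106.7182846069336), 84.8818588256836) [0.5264 0.1803 0.0651]
empty rib 281 ((525.951171875, 179.0047607421875), (50.22406768798828, 14.520386695861816), 84.32774353027344) [0.5254 0.178  0.0944]
```

```bash
python3 -c "
import cv2;i=cv2.imread('pics/top1.png')[170:345,130:425];cv2.imwrite('pics/crop.png',cv2.resize(i,None,fx=2.6,fy=2.6,interpolation=2))"
```

```text
(no output)
```

View pics/crop.png

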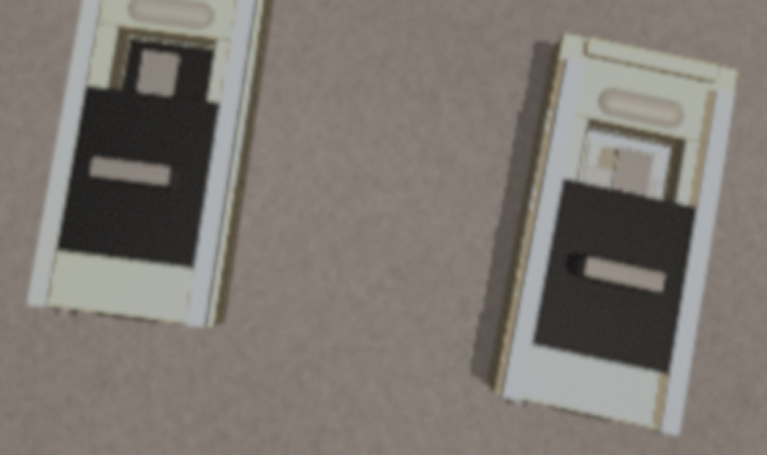

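The right-hand chamber holds the white tray (at about (373,232) in the top picture), so it is the loaded one. Its closing direction is at yaw -10.5°. I'll shut the fingers and push the rib from behind.

```bash
python3 -m jog '[0.383,0.456,0,0,0,-0.208,0.383,0.456,0,0,0,-0.208,0.383,0.456,0,0,0,-0.208,0.383,0.456,0,0,0,-0.208,0.383,0.456,0,0,0,-0.208,0.383,0.456,0,0,0,-0.208,0.383,0.456,0,0,0,-0.208,0.383,0.456,0,0,0,-0.208,0.383,0.456,0,0,0,-0.208,0.383,0.456,0,0,0,-0.208]' -1
python3 -c "
from h import *
o=bot.get_obs();print(o['eef_pos'],o['tool_rot'],o['joint_pos'])"
```

```text
clock: 1.13
eef_pos: [0.3771, -0.1742, 0.3042]
tool_rot: [0.996, -0.092, 0.0, 0.0]
ft_force: [1.3, -0.7, 0.6]
grip_width: 0.0
grasp_force: 0.0
[ 0.37706054 -0.1742307   0.30420736] [ 9.95802294e-01 -9.15291985e-02  3.98150111e-04  1.94613187e-04] [-4.32795183e-01  7.22287653e-02 -1.96500956e-01  1.30118597e+00
 -1.00387301e-04  2.89211241e+00]
```

```bash
python3 -m jog '[0,0,0,0,0,0,0,0,0,0,0,0]'
python3 -c "
from h import *
o=bot.get_obs();e=np.array(o['eef_pos']);print(e)
for f in (.05,.03):
  print((np.array([.471-f*.983,-.1317+f*.182,.147])-e)/.8)"
```

```text
clock: 1.3
eef_pos: [0.3773, -0.1741, 0.3038]
tool_rot: [0.996, -0.088, -0.0, 0.0]
ft_force: [-1.0, -0.6, 0.3]
grip_width: 0.0001
grasp_force: 0.0
[ 0.37733609 -0.17413848  0.30383736]
[ 0.05564238  0.06442309 -0.1960467 ]
[ 0.08021738  0.05987309 -0.1960467 ]
```

```bash
python3 -m jog '[0.056,0.064,0,0,0,-0.003,0.056,0.064,0,0,0,-0.003,0.056,0.064,-0.05,0,0,-0.003,0.056,0.064,-0.1,0,0,-0.003,0.056,0.064,-0.14,0,0,-0.003,0.056,0.064,-0.17,0,0,-0.003,0.056,0.064,-0.185,0,0,-0.003,0.056,0.064,-0.195,0,0,-0.003,0.056,0.064,-0.195,0,0,-0.003,0.056,0.064,-0.195,0,0,-0.003]'
python3 - <<'E'
from h import *
im,d=bot.camera("side");cv2.imwrite("pics/s2.png",im[:,:,::-1])
E
```

```text
clock: 2.13
eef_pos: [0.4209, -0.1259, 0.1483]
tool_rot: [0.995, -0.095, 0.0, 0.0]
ft_force: [-0.0, 0.6, 0.7]
grip_width: 0.0004
grasp_force: 0.0
```

View pics/s2.png

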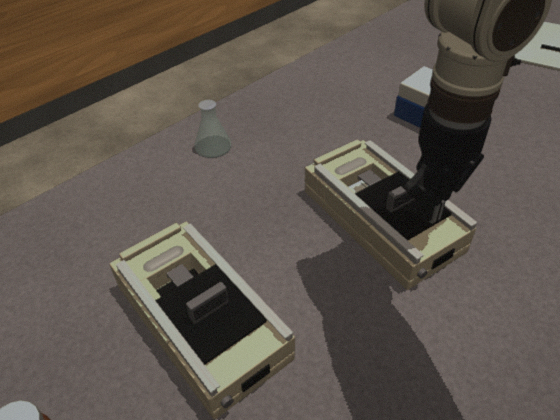

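The shut fingers at about (437,210) stand behind the rib at (402,197), clear of the rails. Now I'll push.

```bash
python3 -m jog '[0.010,-0.002,0,0,0,0,0.020,-0.004,0,0,0,0,0.030,-0.0055,0,0,0,0,0.038,-0.007,0,0,0,0,0.045,-0.0083,0,0,0,0,0.052,-0.0096,0,0,0,0,0.059,-0.011,0,0,0,0,0.066,-0.012,0,0,0,0,0.074,-0.0135,0,0,0,0,0.074,-0.0135,0,0,0,0]'
python3 - <<'E'
from h import *
print(bot.get_obs()["eef_pos"])
for c in("top","side"):
    bot.camera(c)
    for r in bot.tip_of("rib_loaded",c)[:2]: print(c,r["confidence"],world(c,r["at"]).round(4))
E
```

```text
clock: 3.02
eef_pos: [0.481, -0.1358, 0.1477]
tool_rot: [0.996, -0.094, -0.0, -0.0]
ft_force: [0.3, -0.1, 0.2]
grip_width: -0.0001
grasp_force: 0.1
[ 0.48097378 -0.13576423  0.14765575]
top 0.75 [ 0.5002 -0.136   0.0918]
side 0.68 [ 0.4996 -0.1383  0.0963]
```

```bash
for i in 1 2; do python3 -m jog '[0.006,-0.0011,0,0,0,0,0.012,-0.0022,0,0,0,0]' | grep -E 'eef|ft_'; done; python3 -m jog '[0.005,-0.0009,0,0,0,0,0.005,-0.0009,0,0,0,0]' | grep -E 'eef|ft_'
```

```text
eef_pos: [0.4882, -0.1371, 0.1478]
ft_force: [-4.4, 0.2, 2.1]
eef_pos: [0.4995, -0.1392, 0.1478]
ft_force: [-1.9, 0.1, -0.7]
eef_pos: [0.5042, -0.14, 0.1478]
ft_force: [-0.6, 0.2, -1.6]
```

```bash
for i in 1 2 3 4; do python3 -m jog '[0.004,-0.0007,0,0,0,0,0.004,-0.0007,0,0,0,0]' | grep -E 'eef|ft_'; done
```

```text
eef_pos: [0.5046, -0.1401, 0.1475]
ft_force: [-6.1, 1.2, 5.0]
eef_pos: [0.5051, -0.1401, 0.1472]
ft_force: [-13.9, 1.9, 8.7]
eef_pos: [0.5055, -0.1401, 0.1468]
ft_force: [-21.2, 4.0, 14.3]
eef_pos: [0.506, -0.1402, 0.1463]
ft_force: [-28.6, 5.0, 19.4]
```

The force rises hard at TCP x ≈ 0.505, with a bump about 16 mm before that, which fits the crest. I'll back off, lift and check.

```bash
python3 -m jog '[-0.02,0.0037,0.002,0,0,0,-0.045,0.0083,0.002,0,0,0,-0.045,0.0083,0.03,0,0,0,-0.045,0.0083,0.08,0,0,0,-0.09,0.0083,0.13,0,0,0,-0.14,0.0083,0.18,0,0,0,-0.19,0.0083,0.18,0,0,0,-0.22,0.0083,0.18,0,0,0,-0.22,0.0083,0.18,0,0,0]'
python3 - <<'E'
from h import *
for c in("top","side"):
    im,d=bot.camera(c)
    for l in("rib_loaded","rib_empty"):
        for r in bot.tip_of(l,c)[:1]: print(c,l,r["confidence"],world(c,r["at"]).round(4))
    if c=="top": crop=im[150:345,130:430]; cv2.imwrite("pics/t3.png",cv2.resize(crop,None,fx=2.6,fy=2.6,interpolation=2)[:,:,::-1])
    else: cv2.imwrite("pics/s3.png",cv2.resize(im[120:300,280:500],None,fx=3,fy=3,interpolation=2)[:,:,::-1])
E
```

```text
clock: 5.13
eef_pos: [0.3355, -0.1349, 0.2937]
tool_rot: [0.995, -0.095, 0.0, 0.0]
ft_force: [-0.7, 0.3, -1.3]
grip_width: 0.0003
grasp_force: 0.0
top rib_loaded 0.63 [ 0.519  -0.1402  0.091 ]
top rib_empty 0.83 [0.5265 0.1742 0.0959]
side rib_loaded 0.87 [ 0.5225 -0.1407  0.0946]
side rib_empty 0.89 [0.5282 0.1807 0.0967]
```

View pics/t3.png

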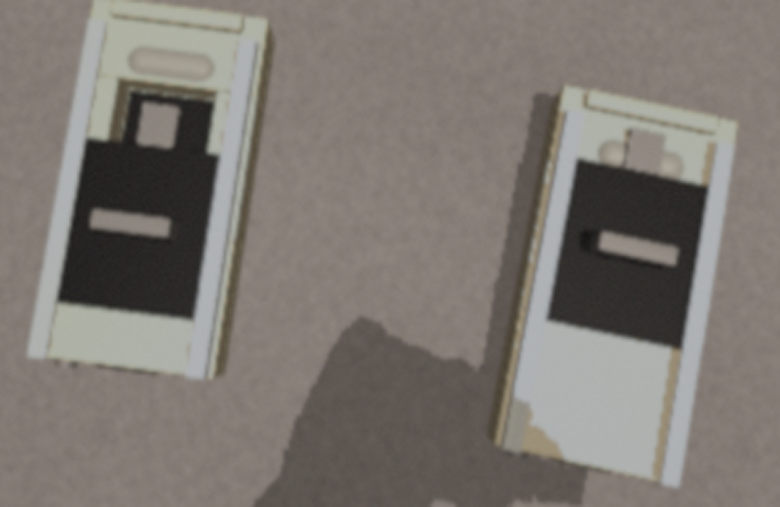

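View pics/s3.png

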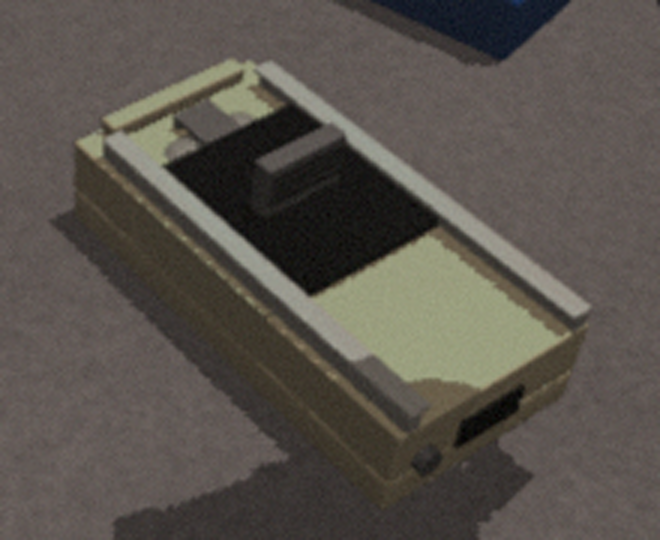

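The cover moved about 52 mm. The force peaked about 17 mm before the stop, fell to rail friction, then met a hard stop at 28 N, far above the 6 N the ledge needs. The loaded chamber's tab now lies over the far slot at about (642,150) and its well is covered. The empty chamber's cover hasn't moved.

```bash
python3 -c "
from workcell import bot
print(bot.job_done())"
```

```text
the job is handed in; nothing more can be done
None
```

I pushed the loaded (right-hand) chamber's cover shut, past the ledge to its hard stop, then backed the arm clear; the empty chamber's cover was left untouched, and the job is handed in (result not shown).

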